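# Dispense one embedding cassette into the labelling nest

## Task

Get one embedding cassette ready for labelling: press the dispenser's plunger all the way down once and let it spring back up, so that only the lowest cassette comes out of the magazine. Then push that cassette with the fingertips to the left along the apron, keeping it flat and never picking it up, until it lies squarely home against the end stop of the labelling nest, the railed channel at the left end of the apron. Leave the next cassette in the magazine and the things standing around as they are.

Things in the scene. Friction and masses are not known exactly. Their poses are not given: they have to be found in the camera images.
- dispenser: Cassette dispenser, fixed. Origin on the worktop under the middle of its magazine; cassettes come out along its -x (roughly towards the robot), nest on its +y side (left). Grey base, its top (the apron on which a cassette slides) at z 8 mm: x -62 to 88, y -28 to 28 mm, widened to y 88 for the nest. Plunger housing behind the magazine: x 20 to 87, y +-19 mm, 78 mm tall.
- magazine_top (a point): Middle of the open top of the magazine, 62 mm above the worktop: upright chute, x -18 to 18, y +-25.5 mm of the dispenser, with a stack of five cassettes and a slot at the foot of its -x side. A bell crank drives a pusher under the stack. When the plunger rises again the pusher withdraws and the stack drops by one; a second press would eject a second cassette.
- outlet (a point): On the apron, 33.5 mm from the dispenser's origin in -x: where the middle of the ejected cassette's underside lies after a full press, wholly clear of the magazine. The apron ends in a lip 4 mm high at dispenser x -58 mm; towards the nest (+y) a slanted lead-in, y 30 to 50 mm, narrows the lane to the nest's width; at -y the apron is open.
- plunger_top (a point): Centre of the top face of the plunger's round black cap, 30 mm across; 105 mm above the worktop when up, at x 62.5 mm, y 0 of the dispenser. It moves straight down when pressed.
- plunger (a joint): Stroke of the plunger: 0 = up, 0.022 m = fully down, at its stop. A spring pushes back with about 2 N at the top and about 4 N at the bottom, and returns the plunger when it is let go.
- nest (a point): Labelling nest: where the middle of the underside of a fully home cassette lies (dispenser x -33, y 64, z 8 mm; same axes). A channel along y, 31 mm wide, between rails 4 mm high that begin at dispenser y 50 mm, so the trailing (-y) end of a cassette stays free. The face of its end stop, a bar 2.6 mm high, is 20.2 mm beyond this point in +y.
- cassette_1: The lowest cassette, the one to dispense: flat rigid white box with slotted lid, 28 (x) by 40 (y) by 7 mm, about 12 g, slanted writing face at its +y end, square end face at -y (the one to push on). Origin: middle of the underside. At the start in the foot of the magazine, axes parallel to the dispenser's; it keeps this heading when ejected.
- cassette_2: The next cassette, of the same kind, which lies on cassette_1 at the start (7 mm higher) and must drop to the foot of the magazine and stay there. Origin: centre of the underside.
- marker: Bystander: felt marker with black cap, 16 x 135 x 11 mm, lying in front of the apron. Origin: centre of the underside.
- objective_canister: Bystander: dark screw-top canister, 34 mm across, 50 mm tall, standing at the +y side of the plunger housing. Origin: centre of the underside.
- glass_box: Bystander: small white box for cover glasses, 35 x 29 x 18 mm, at the -y side of the plunger housing. Origin: centre of the underside.

How it is judged:
On the way, in this order (a step that is already met when the one before it is completed fails the run):
1. the plunger is pressed fully down (value of joint plunger above 0.0205 m), for 0.05 s.
2. the plunger is back up, the lowest cassette lies on the apron in front of the outlet and the next one has dropped to the foot of the magazine (value of joint plunger below 0.002 m and x of cassette_1 in the frame of dispenser below -0.031 m and y of cassette_1 in the frame of dispenser below 0.02 m and z of cassette_2 in the frame of dispenser below 0.0105 m), for 0.2 s.
At the end, for the whole second after the job is handed in: The dispensed cassette lies flat and at rest in the labelling nest, within 3 mm of fully home and within 0.12 rad of square to it; the plunger is up (within 2 mm), and the next cassette lies at the foot of the magazine (y of cassette_1 in the frame of nest between -0.003 and 0.003 m and x of cassette_1 in the frame of nest between -0.003 and 0.003 m and z of cassette_1 in the frame of nest below 0.0015 m and angle between cassette_1's own z axis and vertical below 0.06 rad and angle between the y axis of cassette_1 and the y axis of dispenser, either way round below 0.12 rad and linear speed of cassette_1 below 0.01 m/s and value of joint plunger below 0.002 m and z of cassette_2 in the frame of dispenser below 0.0105 m and x of cassette_2 in the frame of dispenser above -0.006 m); the robot touches nothing.
It fails at once if the dispensed cassette is lifted or carried (more than 10 mm above the apron) or turned up (height (world z) of cassette_1 above 0.018 m or angle between cassette_1's own z axis and vertical above 0.5 rad).
It fails at once if a second cassette is pushed out of the magazine or taken from it (x of cassette_2 in the frame of dispenser below -0.01 m or z of cassette_2 in the frame of dispenser above 0.025 m).
It fails at once if a thing standing around is moved by more than 15 mm (distance of any of marker, objective_canister, glass_box from where it was at the start of the episode above 0.015 m).
It also fails if it takes over 48 s, if anything falls off the work surface, if the arm or the gripper's body presses on something with over 40 N, if the wrist force passes 120 N, or if a joint passes its speed limit or range.

## Robot

A 6-joint arm with a two-finger parallel gripper is mounted at the origin on a cart in front of the work surface, level with it; the furniture and walls round the work are solid. World frame = base frame: x ahead of the robot, y to its left, z up, the work surface at z = 0. Lengths are in m, angles in rad, forces in N, time in s.
With the tool pointing down it reaches from about 0.275 to 1 m from the base axis. Payload 8.4 kg.
Tool frame: the origin (TCP) lies midway between the tips of the shut fingers; the grasp point (between the pads) lies 19 mm behind it; z points along the fingers, y is the direction in which the jaws open and shut (so a half turn about z gives the same grasp; the last joint's range is limited). The gripper opens to 85 mm and grips with 20 to 120 N. Pads are 22 mm wide; open, the fingers measure 114 mm over their backs; the gripper's body (76 mm by 85 mm) begins 54 mm behind the grasp point. The pads swing forward as they close: fully open they stand 13 mm farther back than shut.
Start: joints at [1.223, 0.353, 1.633, -0, 1.155, -0.002], TCP at [0.212, 0.588, 0.231] pointing down, gripper open.
Joint ranges: [-2.63, 2.63], [-0.92, 2.1], [0.06, 2.66], [-1.3, 4.44], [0, 2.69], [-3.02, 3.02]. Speed limits (rad/s): [2.22, 2.22, 2.79, 3.14, 3.14, 3.14].

## Interface

Orientations are given as [roll, pitch, yaw] about the fixed x, y, z axes, in that order (R = Rz(yaw) Ry(pitch) Rx(roll)).
In Python, from cell import get_obs, snapshot, calibration, finish_job gives the robot as it stands.
- The arm moves only by the shell command python3 -m pendant 'ROWS' [FORCE]. ROWS is JSON, a list of rows, each a list of 7 numbers: the shift along the world's x, y, z in cm, then the turn, a rotation vector about the world's x, y, z in degrees, then the opening in per cent of the stroke, from 0 (shut) to 100 (fully open). A call has exactly 5 rows; each row shifts and turns the commanded pose from where the row before left it; what a row does not reach is not made up. A row lasts 1/8 s, in which the tool goes at most 62.5 mm and 10.7 degrees, less where a joint would pass 70% of its speed; a pose out of reach is approached as far as the arm can. A call with a gripper value outside its range is refused whole. The fingers move at their own pace and stop on an object; FORCE is the grip in N (left out, the last holds). Time passes only in rows, so rows that do not move let the fingers close, or fill a call up. It gives the time, the measured TCP pose, the force and the opening at its end, in the units of the state.
- get_obs(): the state, without advancing time (a new reading comes with each control period).
- snapshot(name): name is "scene" or "side" or "wrist"; returns (picture, depth): 384x512x3 uint8, red, green, blue; 384x512 float32, m along the optical axis (not along the pixel's ray), 0 where there is no reading.
- calibration(name): a dict with "fx", "fy", "cx", "cy" (pixels), "cam_to_world" (4x4, takes a point from camera to world coordinates). Camera axes: x right, y down, z forward; pixel columns grow to the right and rows downward; lengths in m; the calibration is good to about 2 mm. A picture is of the moment at which its call begins: read the wrist's pose just before it. calibration takes no time and is no camera call; for the wrist camera it gives the pose at the moment of the call.
- finish_job(): hands the job in, once; it reports no verdict.
The state is a dict: "time_s": time; "joint_pos": joint angles; "dq": joint speeds; "effort": joint torques, N m; "ee_pos": TCP position; "ee_rot": TCP orientation; "contact_force": force on the tool from outside, world axes, zero at the start; "moment": the same for the moment, N m; "gripper_width": opening from 0.0 (shut) to 1.0 (fully open).
Only numpy, scipy, OpenCV 4.12 (cv2) and the standard library are available. Lean on these libraries where they do the work, as an engineer would, in place of code of your own. Each camera call takes 0.05 s, during which the arm holds its last target.

## Working session

There is one attempt and no reset: what is moved stays moved. The work goes in short steps, Python scripts to look and compute and a shell command to move; the robot and the scene stay as the last step left them, time stands still between calls to the robot, and variables do not carry over. Pictures are saved under pics/ and viewed, and the job is handed in when it is done.

```bash
mkdir -p pics; ls; python3 - <<'E'
from cell import *
import cv2,numpy as np
o=get_obs(); print(o)
for n in ["scene","side","wrist"]:
    p,d=snapshot(n); c=calibration(n)
    cv2.imwrite(f"pics/{n}0.png",cv2.cvtColor(p,cv2.COLOR_RGB2BGR)); np.savez(f"{n}0.npz",p=p,d=d,**{k:np.array(v) for k,v in c.items()})
    print(n,c)
E
```

```text
pics
{'time_s': 0.0, 'joint_pos': array([ 1.22259161e+00,  3.53672447e-01,  1.63413939e+00,  1.62861130e-05,
        1.15518857e+00, -2.38125928e-03]), 'dq': array([ 0.00090415, -0.00017197,  0.00102933,  0.000482  , -0.00105053,
        0.00123894]), 'effort': array([-1.34717287e-03, -6.05256200e+01, -3.42066371e+01, -4.64428820e-05,
        9.56946169e-03, -5.43084511e-08]), 'ee_pos': array([0.21167863, 0.58755529, 0.23054425]), 'ee_rot': array([-3.14018495e+00, -1.82425883e-05,  2.79576259e+00]), 'contact_force': array([-0.94517469, -0.52809975, -0.51863033]), 'moment': array([ 0.01109026, -0.00774448, -0.01495615]), 'gripper_width': 1.0006075587068224}
scene {'fx': 475.95643131207356, 'fy': 475.95643131207356, 'cx': 259.4737715865807, 'cy': 185.12197224336637, 'cam_to_world': array([[-0.61359391, -0.45175894,  0.64762364, -0.1034605 ],
       [-0.78955723,  0.36150568, -0.49589618,  0.69317874],
       [-0.01009409, -0.8156148 , -0.57850722,  0.58647291],
       [ 0.        ,  0.        ,  0.        ,  1.        ]])}
side {'fx': 426.29830783788964, 'fy': 426.29830783788964, 'cx': 249.38369236549397, 'cy': 198.81301679888995, 'cam_to_world': array([[ 0.03525401, -0.53866072,  0.84178488, -0.28493042],
       [-0.99937504, -0.01682154,  0.03108974,  0.25326736],
       [-0.0025867 , -0.84235483, -0.53891711,  0.54857361],
       [ 0.        ,  0.        ,  0.        ,  1.        ]])}
wrist {'fx': 284.7791355557094, 'fy': 284.7791355557094, 'cx': 260.0535102882132, 'cy': 195.00193399953588, 'cam_to_world': array([[ 0.33914796,  0.89618826,  0.28605117,  0.13730842],
       [ 0.94073227, -0.32269802, -0.10434934,  0.61450321],
       [-0.00120851,  0.30448743, -0.95251559,  0.37325572],
       [ 0.        ,  0.        ,  0.        ,  1.        ]])}
```

View pics/scene0.png

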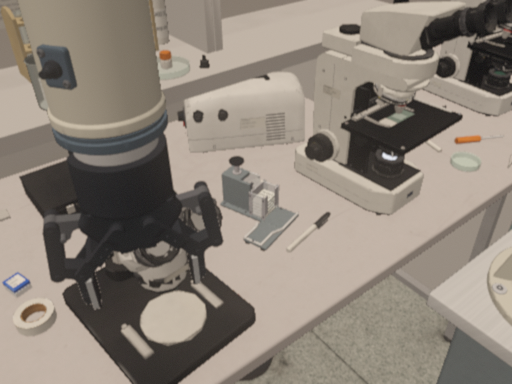

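View pics/side0.png

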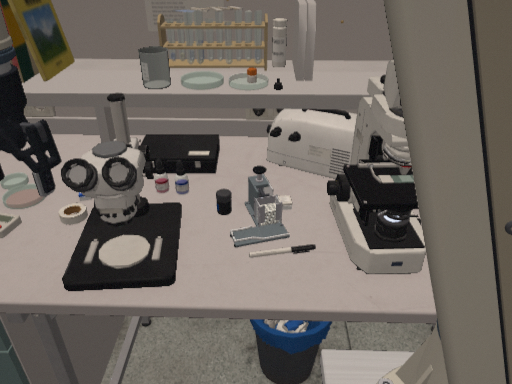

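View pics/wrist0.png

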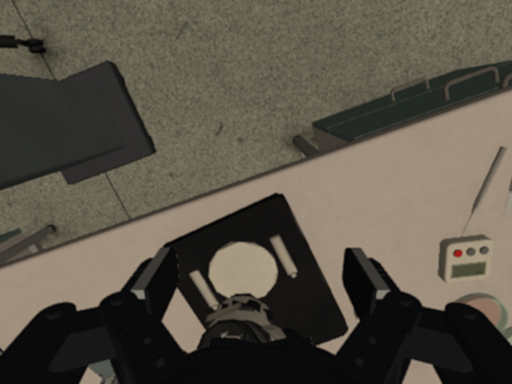

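The side view shows the dispenser near (262,205), with the plunger cap at (259,170), the canister at (224,202), and the marker at (283,251). I'll enlarge it and get rough positions.

```bash
cat > h.py <<'E'
import numpy as np,cv2
def load(n):
    z=np.load(n+".npz"); return z
def ray(z,u,v):
    T=z['cam_to_world']; d=T[:3,:3]@np.array([(u-z['cx'])/z['fx'],(v-z['cy'])/z['fy'],1.]); return T[:3,3],d
def plane(z,u,v,h):
    o,d=ray(z,u,v); return o+d*(h-o[2])/d[2]
def dep(z,u,v):
    o,d=ray(z,u,v); return o+d*z['d'][int(round(v)),int(round(u))]
def proj(z,P):
    T=z['cam_to_world']; q=T[:3,:3].T@(np.asarray(P)-T[:3,3]); return z['fx']*q[0]/q[2]+z['cx'],z['fy']*q[1]/q[2]+z['cy']
def tri(zs,uvs):
    A=np.zeros((3,3));b=np.zeros(3)
    for z,(u,v) in zip(zs,uvs):
        o,d=ray(z,u,v);d=d/np.linalg.norm(d);M=np.eye(3)-np.outer(d,d);A+=M;b+=M@o
    return np.linalg.solve(A,b)
E
python3 - <<'E'
from h import *
s=load("side0");c=load("scene0")
def crop(z,u0,v0,u1,v1,f,n):
    p=cv2.cvtColor(z['p'],cv2.COLOR_RGB2BGR)[v0:v1,u0:u1]
    cv2.imwrite(n,cv2.resize(p,None,fx=f,fy=f,interpolation=cv2.INTER_CUBIC))
crop(s,200,155,330,265,6,"pics/s_crop.png");crop(c,205,145,340,255,5.9,"pics/c_crop.png")
print(dep(s,259,170),plane(s,259,170,.105),dep(c,236,161),plane(c,236,161,.105),dep(s,245,236),dep(s,224,193))
E
```

```text
[0.5236368  0.26217468 0.10515088] [0.52391192 0.26217771 0.105     ] [0.52721265 0.26544941 0.10348997] [0.52524087 0.26678669 0.105     ] [0.41414437 0.2883772  0.00970781] [0.51235975 0.33876004 0.0522605 ]
```

View pics/s_crop.png

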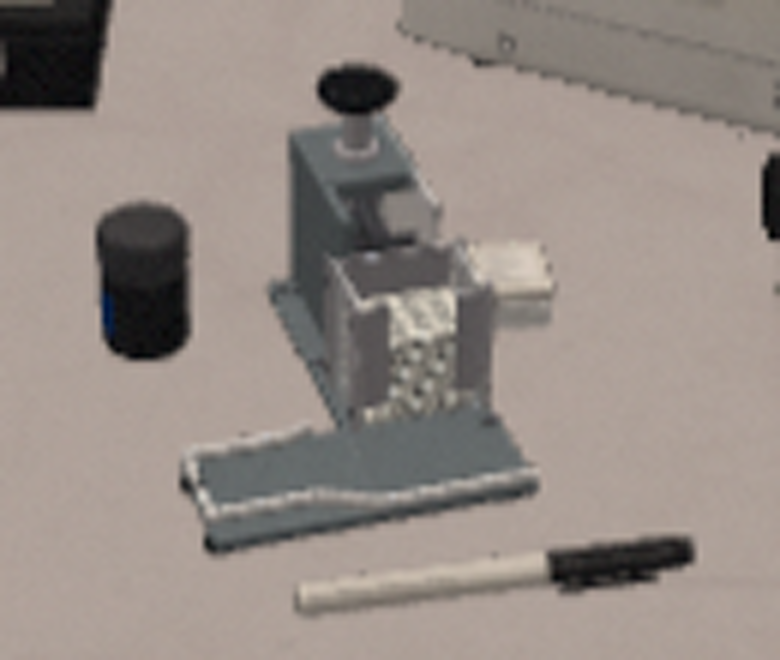

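View pics/c_crop.png

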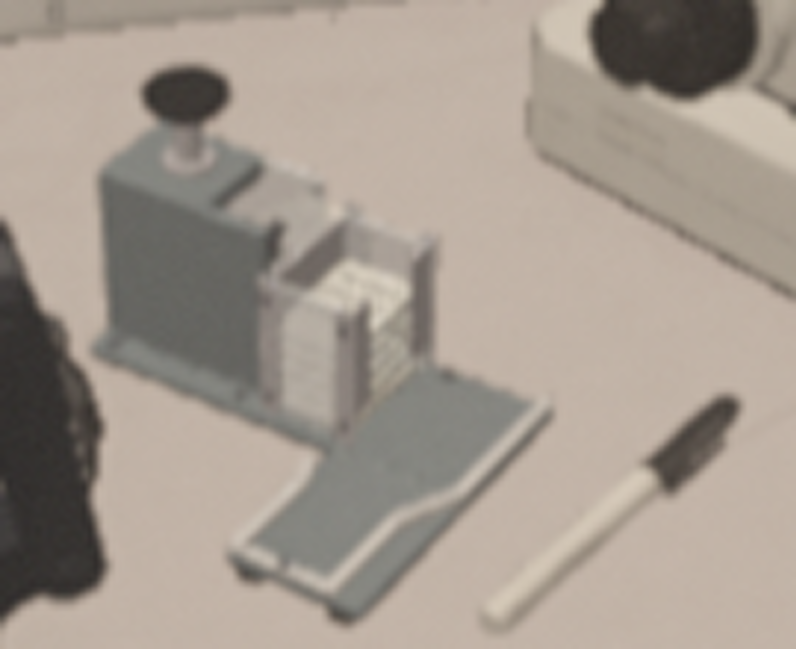

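```bash
python3 - <<'E'
from h import *
s=load("side0");c=load("scene0")
S=lambda u,v:(200+u/6-.4,155+v/6-.4); C=lambda u,v:(205+u/5.9-.4,145+v/5.9-.4)
def cap(z,u0,v0,u1,v1):
    m=np.zeros(z['d'].shape,np.uint8); m[v0:v1,u0:u1]=(z['p'][v0:v1,u0:u1].max(2)<75)
    n,l,st,ce=cv2.connectedComponentsWithStats(m); i=1+st[1:,4].argmax(); print(st[i]); return ce[i]
a=cap(s,250,163,270,178);b=cap(c,226,153,247,170);print(a,b)
P=tri([s,c],[a,b]);print("cap tri",P,plane(s,*a,.104),plane(c,*b,.104))
for n,p,q in [("LF",S(210,513),C(335,588)),("RF",S(538,475),C(550,405)),("LB",S(185,453),C(235,545))]:
    print(n,tri([s,c],[p,q]),plane(s,*p,.012),plane(c,*q,.012))
E
```

```text
[253 166  13   9  82]
[230 157  13   9  82]
[258.90243902 169.62195122] [236.02439024 160.68292683]
cap tri [0.53133685 0.26258135 0.10145425] [0.52742842 0.26243672 0.104     ] [0.52742708 0.26521533 0.104     ]
LF [0.39512462 0.30891179 0.01230303] [0.39692716 0.3087212  0.012     ] [0.39424359 0.3094537  0.012     ]
RF [0.42359979 0.19711282 0.00923052] [0.42163292 0.1969944  0.012     ] [0.41973115 0.20051515 0.012     ]
LB [0.43092081 0.3199744  0.01062204] [0.43036854 0.31962671 0.012     ] [0.42860627 0.32150975 0.012     ]
```

```bash
python3 - <<'E'
from h import *
s=load("side0")
v,u=np.mgrid[0:384:2,0:512:2]; d=s['d'][::2,::2]
T=s['cam_to_world']
q=np.stack([(u-s['cx'])/s['fx']*d,(v-s['cy'])/s['fy']*d,d],-1)@T[:3,:3].T+T[:3,3]
m=(d>0)&(u<440)
q=q[m]
H={}
g=0.06
for x in np.arange(0.1,0.9,g):
    print("%.2f"%x,[int(100*(q[(abs(q[:,0]-x-g/2)<g/2)&(abs(q[:,1]-y-g/2)<g/2)][:,2].max(initial=-.01))) for y in np.arange(0.72,-.3,-g)])
print(["%.2f"%y for y in np.arange(0.72,-.3,-g)])
E
```

```text
0.10 [-1, -1, -1, -1, -1, -1, -1, -1, -1, -1, 0, 1, 1, -1, -1, -1, -1]
0.16 [-1, -1, -1, 46, 34, -1, -1, -1, -1, -1, -1, -1, -1, -1, -1, -1, -1]
0.22 [0, 0, 26, 47, 23, 22, 2, 0, 0, 0, 0, 0, 0, 0, -1, -1, -1]
0.28 [0, 0, 2, 24, 24, 24, 2, 0, 0, 0, 0, 36, 33, 17, 0, -1, -1]
0.34 [0, 0, 2, 22, 22, 21, 2, 1, 1, 1, 1, 36, 36, 18, 0, -1, -1]
0.40 [0, 2, 2, 22, 22, 20, 0, 1, 6, 3, 0, 30, 36, 17, 4, -1, -1]
0.46 [0, 2, 2, 28, 28, 2, 0, 5, 10, 7, 0, 27, 31, -1, 0, -1, -1]
0.52 [1, 1, 0, 0, 0, 0, 0, 5, 10, 2, 0, 24, 30, -1, 0, -1, -1]
0.58 [23, 23, 23, 23, 23, 23, 23, 23, 23, 23, 23, 23, 23, -1, -1, -1, -1]
0.64 [23, 23, 23, 23, 31, 31, 24, 24, 24, 25, 23, 23, 23, -1, -1, -1, -1]
0.70 [24, 23, 23, 31, 31, 29, 25, 25, 26, 23, 37, 23, 23, -1, -1, -1, -1]
0.76 [24, 23, 23, 23, 34, 34, 33, 24, 24, 23, 40, 23, 23, 23, -1, -1, -1]
0.82 [25, 23, 23, 23, 36, 37, 37, 38, 37, 35, 40, 23, 23, 23, 23, -1, -1]
0.88 [38, 38, 38, 38, 38, 38, 38, 38, 38, 38, 39, 38, 38, 38, 34, -1, -1]
['0.72', '0.66', '0.60', '0.54', '0.48', '0.42', '0.36', '0.30', '0.24', '0.18', '0.12', '0.06', '-0.00', '-0.06', '-0.12', '-0.18', '-0.24']
```

```bash
python3 - <<'E'
from h import *
s=load("side0");c=load("scene0")
def cloud(s):
    v,u=np.mgrid[0:384,0:512]; d=s['d'];T=s['cam_to_world']
    q=np.stack([(u-s['cx'])/s['fx']*d,(v-s['cy'])/s['fy']*d,d],-1)@T[:3,:3].T+T[:3,3]
    return q,(d>0)
q,m=cloud(s)
for u in (200,230,260,290):
    print(u,[(v,*np.round(q[v,u],3)) for v in range(84,140,6)])
for n,z in(("side",s),("scene",c)):
    q,m=cloud(z); k=m&(q[...,2]>.02)&(q[...,0]>.25)&(q[...,0]<.57)&(q[...,1]<.17)&(q[...,1]>-.1)
    p=q[k]
    for y in np.arange(.06,.17,.01):
        r=p[abs(p[:,1]-y-.005)<.005]; 
        if len(r): print(n,"%.2f"%y,len(r),r[:,0].min().round(3),r[:,0].max().round(3),r[:,2].max().round(3))
E
```

```text
200 [(84, np.float64(0.667), np.float64(0.4), np.float64(0.247)), (90, np.float64(0.67), np.float64(0.401), np.float64(0.232)), (96, np.float64(0.636), np.float64(0.397), np.float64(0.229)), (102, np.float64(0.636), np.float64(0.398), np.float64(0.215)), (108, np.float64(0.938), np.float64(0.446), np.float64(0.087)), (114, np.float64(0.939), np.float64(0.448), np.float64(0.068)), (120, np.float64(0.921), np.float64(0.446), np.float64(0.056)), (126, np.float64(0.932), np.float64(0.449), np.float64(0.032)), (132, np.float64(0.926), np.float64(0.45), np.float64(0.015)), (138, np.float64(0.809), np.float64(0.432), np.float64(0.048))]
230 [(84, np.float64(0.694), np.float64(0.334), np.float64(0.239)), (90, np.float64(0.671), np.float64(0.332), np.float64(0.232)), (96, np.float64(0.637), np.float64(0.33), np.float64(0.229)), (102, np.float64(0.639), np.float64(0.33), np.float64(0.215)), (108, np.float64(0.939), np.float64(0.356), np.float64(0.088)), (114, np.float64(0.94), np.float64(0.357), np.float64(0.069)), (120, np.float64(0.922), np.float64(0.356), np.float64(0.056)), (126, np.float6
[... 1180 characters left out ...]
), np.float64(0.144)), (120, np.float64(0.734), np.float64(0.187), np.float64(0.135)), (126, np.float64(0.729), np.float64(0.187), np.float64(0.121)), (132, np.float64(0.719), np.float64(0.187), np.float64(0.109)), (138, np.float64(0.689), np.float64(0.188), np.float64(0.106))]
side 0.06 2458 0.286 0.531 0.362
side 0.07 720 0.285 0.503 0.243
side 0.08 801 0.285 0.491 0.185
side 0.09 698 0.283 0.533 0.18
side 0.10 186 0.336 0.541 0.18
side 0.11 86 0.464 0.496 0.106
scene 0.06 6640 0.286 0.553 0.384
scene 0.07 957 0.285 0.553 0.273
scene 0.08 1025 0.284 0.552 0.189
scene 0.09 1314 0.284 0.552 0.179
scene 0.10 464 0.313 0.544 0.179
scene 0.11 164 0.464 0.495 0.105
scene 0.12 7 0.482 0.495 0.099
```

```bash
python3 -m pendant '[[0,0,6,0,0,0,0],[0,0,6,0,0,0,0],[1,-4,2,0,0,9,0],[2,-5,0,0,0,9,0],[3,-5,0,0,0,9,0]]' 40
```

```text
time_s: 0.78
ee_pos: [0.2718, 0.4467, 0.3714]
ee_rot: [3.141, 0.0, -3.009]
contact_force: [0.6, -0.1, -1.3]
gripper_width: -0.002
```

```bash
python3 -m pendant '[[3,-4.5,0,0,0,5,0],[3,-4.5,0,0,0,5,0],[3,-4.5,-1,0,0,0,0],[3,-4,-4,0,0,0,0],[1,-3,-4,0,0,0,0]]'
cat > look.py <<'E'
import sys,cv2,numpy as np
from cell import *
t=sys.argv[1]
for n in sys.argv[2:]:
    c=calibration(n);p,d=snapshot(n)
    cv2.imwrite(f"pics/{n}{t}.png",cv2.cvtColor(p,cv2.COLOR_RGB2BGR)); np.savez(f"{n}{t}.npz",p=p,d=d,**{k:np.array(v) for k,v in c.items()})
E
python3 look.py 1 wrist
```

```text
time_s: 1.4
ee_pos: [0.4024, 0.2423, 0.2815]
ee_rot: [3.142, 0.001, -2.843]
contact_force: [1.0, 0.1, -0.2]
gripper_width: 0.001
```

View pics/wrist1.png

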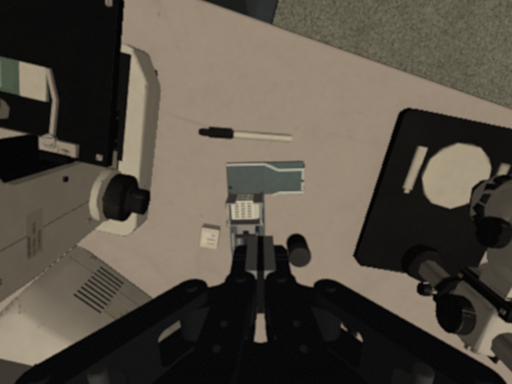

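The dispenser sits axis-aligned in the wrist image: apron at (228–304, 162–195), magazine at (245,208). The fingers hide the plunger. I'll zoom in to get corners.

```bash
python3 - <<'E'
from h import *
z=load("wrist1")
p=cv2.cvtColor(z['p'],cv2.COLOR_RGB2BGR)[140:250,190:320]
cv2.imwrite("pics/w1c.png",cv2.resize(p,None,fx=6,fy=6,interpolation=cv2.INTER_CUBIC))
E
```

```text
(no output)
```

View pics/w1c.png

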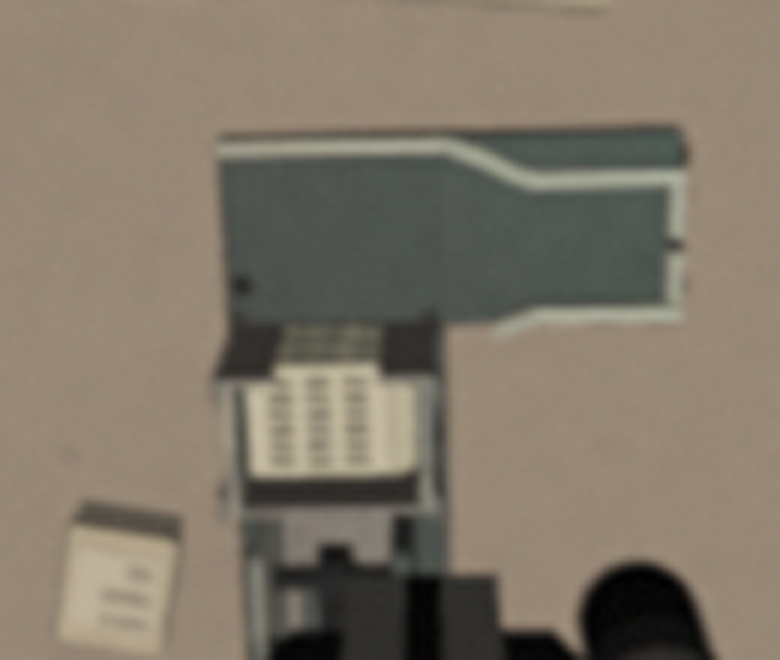

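```bash
python3 - <<'E'
from h import *
z=load("wrist1"); W=lambda u,v:(190+(u+.5)/6-.5,140+(v+.5)/6-.5)
pts=[((680,129),(-62,88),.008),((219,136),(-62,-28),.010),((682,173),(-51,88),.012),((666,189),(-48.5,84.2),.010),((666,307),(-17.5,84.2),.012),((220,378),(-18,-25.5),.062),((440,377),(-18,25.5),.062),((224,515),(18,-25.5),.062),((438,515),(18,25.5),.062)]
A=[];B=[]
for uv,b,h in pts:
    P=plane(z,*W(*uv),h); A.append(P[:2]*1000);B.append(b); print(b,P.round(4))
A=np.array(A);B=np.array(B,float)
a=A-A.mean(0);b=B-B.mean(0)
th=np.arctan2((b[:,0]*a[:,1]-b[:,1]*a[:,0]).sum(),(b*a).sum());R=np.array([[np.cos(th),-np.sin(th)],[np.sin(th),np.cos(th)]])
t=A.mean(0)-R@B.mean(0);print(np.degrees(th),t);print((A-B@R.T-t).round(1))
for n,q in dict(cap=(62.5,0),outlet=(-33.5,0),nest=(-33,64)).items(): print(n,R@np.array(q)+t)
for n in("side0","scene0"):
    s=load(n); 
    for q,h in(((62.5,0),.105),((-62,-28),.008),((-62,88),.008)): print(n,proj(s,[*((R@np.array(q)+t)/1000),h]))
E
```

```text
(-62, 88) [0.3854 0.304  0.008 ]
(-62, -28) [0.42   0.1961 0.01  ]
(-51, 88) [0.395  0.3074 0.012 ]
(-48.5, 84.2) [0.4003 0.3054 0.01  ]
(-17.5, 84.2) [0.4286 0.3152 0.012 ]
(-18, -25.5) [0.4614 0.2135 0.062 ]
(-18, 25.5) [0.4466 0.2606 0.062 ]
(18, -25.5) [0.4934 0.223  0.062 ]
(18, 25.5) [0.4789 0.2701 0.062 ]
17.965881107798662 [470.71466096 240.93742816]
[[ 0.8 -1.5]
 [-0.4  0.9]
 [-0.1 -1.6]
 [ 1.7 -0.7]
 [ 0.5 -0.5]
 [-0.1  2.3]
 [ 0.9  0.9]
 [-2.3  0.8]
 [-1.1 -0.6]]
cap [530.16718367 260.21559052]
outlet [438.84810879 230.60433313]
nest [419.58289071 291.63794168]
side0 (np.float64(259.95081496473375), np.float64(168.6250666421741))
side0 (np.float64(290.0790766966939), np.float64(235.69373808048275))
side0 (np.float64(235.8359739039982), np.float64(245.5113857433709))
scene0 (np.float64(237.30818504697243), np.float64(158.74864263250555))
scene0 (np.float64(299.5910527648884), np.float64(213.61881672197762))
scene0 (np.float64(266.5024787849167), np.float64(247.9013340223437))
```

```bash
python3 -m pendant '[[4,0.7,-2,0,0,0.9,0],[4,0.7,-3,0,0,0,0],[4,0.6,-4,0,0,0,0],[0.7,0,-5,0,0,0,0],[0,0,0,0,0,0,0]]'; python3 -m pendant '[[0,0,0,0,0,0,0],[0,0,0,0,0,0,0],[0,0,0,0,0,0,0],[0,0,0,0,0,0,0],[0,0,0,0,0,0,0]]'; python3 look.py 2 scene side
python3 - <<'E'
from h import *
o=[]
for n,u,v in(("scene2",190,90),("side2",190,90)):
    z=load(n); p=cv2.cvtColor(z['p'],cv2.COLOR_RGB2BGR)[v:v+150,u:u+130]; o.append(cv2.resize(p,None,fx=3,fy=3,interpolation=cv2.INTER_CUBIC))
cv2.imwrite("pics/c2.png",np.hstack(o))
E
```

```text
time_s: 2.08
ee_pos: [0.5257, 0.2627, 0.1386]
ee_rot: [-3.14, -0.008, -2.826]
contact_force: [0.1, 0.1, 1.4]
gripper_width: 0.001
time_s: 2.7
ee_pos: [0.5282, 0.264, 0.1426]
ee_rot: [3.142, 0.0, -2.826]
contact_force: [0.4, -0.8, -0.3]
gripper_width: -0.002
```

View pics/c2.png

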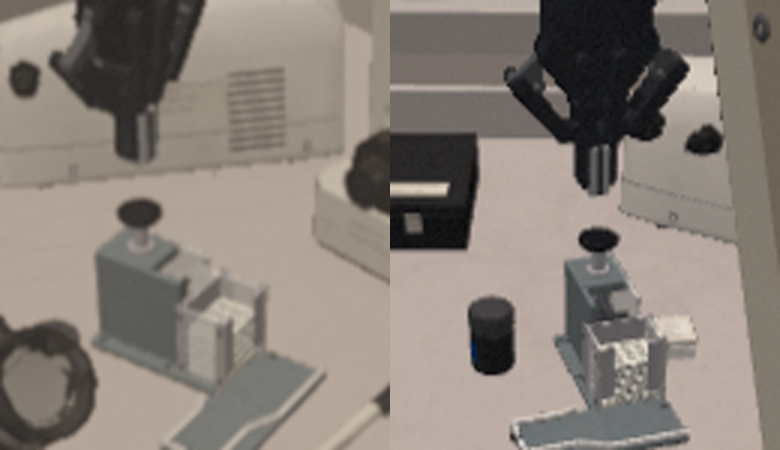

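```bash
python3 -m pendant '[[0.1,-0.1,-2.5,0,0,0,0],[0,0,-1.0,0,0,0,0],[0,0,-0.8,0,0,0,0],[0,0,-0.7,0,0,0,0],[0,0,-0.5,0,0,0,0]]'; python3 -m pendant '[[0,0,-0.3,0,0,0,0],[0,0,-0.1,0,0,0,0],[0,0,0,0,0,0,0],[0,0,0,0,0,0,0],[0,0,0,0,0,0,0]]'
```

```text
time_s: 3.42
ee_pos: [0.5285, 0.2626, 0.0875]
ee_rot: [-3.141, -0.002, -2.826]
contact_force: [-4.3, -2.2, 8.7]
gripper_width: 0.002
time_s: 4.05
ee_pos: [0.5291, 0.263, 0.0834]
ee_rot: [3.142, -0.0, -2.826]
contact_force: [-2.3, -2.0, 4.2]
gripper_width: 0.0
```

```bash
python3 -m pendant '[[0,0,-0.1,0,0,0,0],[0,0,-0.1,0,0,0,0],[0,0,0,0,0,0,0],[0,0,0,0,0,0,0],[0,0,0,0,0,0,0]]'; python3 look.py 3 scene side
```

```text
time_s: 4.68
ee_pos: [0.5292, 0.263, 0.0828]
ee_rot: [3.142, 0.0, -2.826]
contact_force: [-8.1, -3.8, 20.8]
gripper_width: 0.001
```

The force jumped to 21 N at z = 0.0828, so the plunger is at its stop. Now I'll release it.

```bash
python3 -m pendant '[[0,0,0.6,0,0,0,0],[0,0,0.8,0,0,0,0],[0,0,1.0,0,0,0,0],[0,0,2,0,0,0,0],[0,0,3,0,0,0,0]]';  python3 -m pendant '[[-4,0,4,0,0,0,0],[-4,-1,4,0,0,0,0],[-3,-1,3,0,0,0,0],[0,0,0,0,0,0,0],[0,0,0,0,0,0,0]]'; python3 look.py 4 wrist side scene
python3 - <<'E'
from h import *
o=[]
for n,u,v in(("scene4",190,130),("side4",190,130),("wrist4",190,130)):
    z=load(n); p=cv2.cvtColor(z['p'],cv2.COLOR_RGB2BGR)[v:v+125,u:u+130]; o.append(cv2.resize(p,None,fx=3,fy=3,interpolation=cv2.INTER_CUBIC))
cv2.imwrite("pics/c4.png",np.vstack([np.hstack(o[:2]),np.hstack([o[2],o[2]*0])])[:750])
E
```

```text
time_s: 5.4
ee_pos: [0.5287, 0.2628, 0.1555]
ee_rot: [-3.141, -0.001, -2.826]
contact_force: [0.3, -0.0, -0.1]
gripper_width: 0.002
time_s: 6.02
ee_pos: [0.4196, 0.2432, 0.2653]
ee_rot: [3.141, 0.001, -2.826]
contact_force: [-0.4, 0.0, -0.9]
gripper_width: 0.0
```

```bash
python3 -c "
import cv2;i=cv2.imread('pics/c4.png');print(i.shape);cv2.imwrite('pics/c4b.png',cv2.resize(i,(624,600)))"
```

```text
(750, 780, 3)
```

View pics/c4b.png

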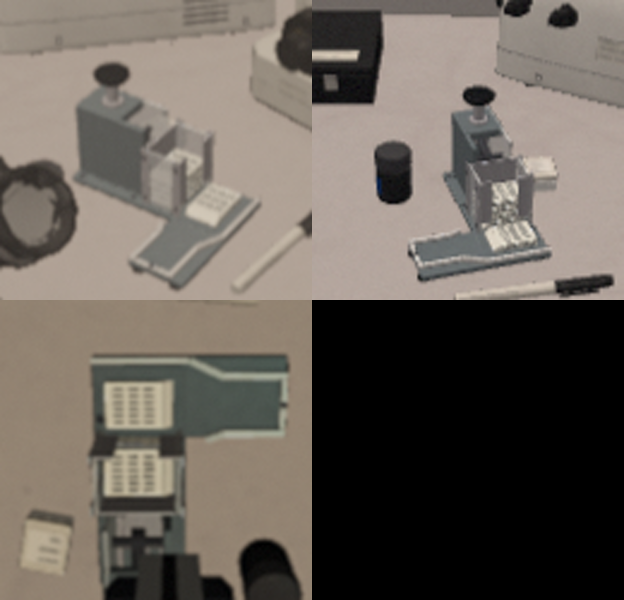

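View pics/wrist4.png

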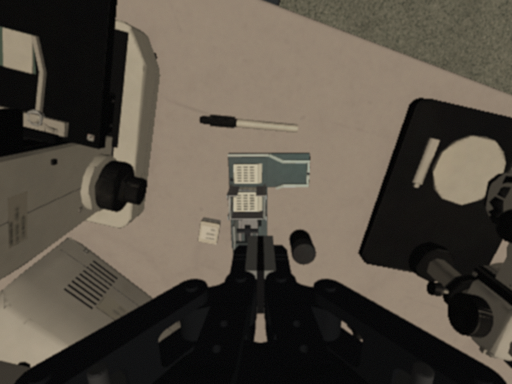

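The cassette lies on the apron at about (248,174) in the wrist image. The plunger is up and the stack has dropped. Next I'll measure the cassette.

```bash
python3 - <<'E'
from h import *
z=load("wrist4")
p=z['p'].astype(int)
m=((p.min(2)>115)|0).astype(np.uint8)
m[:161]=0;m[189:]=0;m[:,:228]=0;m[:,266:]=0
m=cv2.morphologyEx(m,cv2.MORPH_CLOSE,np.ones((5,5),np.uint8))
n,l,st,ce=cv2.connectedComponentsWithStats(m);print(st[1:],ce[1:])
i=1+st[1:,4].argmax();k=cv2.findContours((l==i).astype(np.uint8),0,2)[0][0]
r=cv2.minAreaRect(k);print(r)
for b in cv2.boxPoints(r): print(plane(z,*b,.015)[:2].round(4))
th=np.radians(18);R=np.array([[np.cos(th),-np.sin(th)],[np.sin(th),np.cos(th)]]);t=np.array([.4700,.2415])
P=plane(z,*r[0],.015)[:2];print("cass",P,"disp",R.T@(P-t))
for q in((-33,-34),(-33,-30),(-33,24-10),(-33,32)): print(q,R@np.array(q)/1000+t)
W=lambda u,v:(190+(u+.5)/2.4-.5,130+(v-300+.5)/2.4-.5)
for uv,h in(((288,355),.008),((92,357),.010),((280,378),.01),((280,432),.012),((92,456),.062),((184,456),.062)):
    Q=plane(z,*W(*uv),h)[:2];print(uv,(R.T@(Q-t)*1000).round(1))
E
```

```text
[[233 164  29  20 562]] [[247.20818505 173.32918149]]
((247.0, 173.5), (19.0, 28.0), 90.0)
[0.4324 0.2082]
[0.4202 0.2455]
[0.4464 0.254 ]
[0.4588 0.216 ]
cass [0.4393265  0.23087596] disp [-0.03245524 -0.00062543]
(-33, -34) [0.44912171 0.19896652]
(-33, -30) [0.44788564 0.20277074]
(-33, 14) [0.4342889  0.24461723]
(-33, 32) [0.42872659 0.26173625]
(288, 355) [-61.   87.7]
(92, 357) [-60.  -27.1]
(280, 378) [-47.7  83.3]
(280, 432) [-15.3  84.7]
(92, 456) [-16. -23.]
(184, 456) [-16.   25.9]
```

```bash
python3 -m pendant '[[1.6,-2.5,0,0,0,0,0],[1.6,-2.5,-3,0,0,0,0],[0,0,-5,0,0,0,0],[0,0,-5,0,0,0,0],[0,0,-4,0,0,0,0]]';  python3 -m pendant '[[0,0,-3,0,0,0,0],[0,0,-2,0,0,0,0],[0,0,-1,0,0,0,0],[0,0,0,0,0,0,0],[0,0,0,0,0,0,0]]'; python3 look.py 5 wrist side scene
cat > mont.py <<'E'
import sys
from h import *
t=sys.argv[1];o=[]
for n,u,v in(("scene",210,150),("side",210,170)):
    z=load(n+t); p=cv2.cvtColor(z['p'],cv2.COLOR_RGB2BGR)[v:v+110,u:u+110]; o.append(cv2.resize(p,None,fx=3.6,fy=3.6,interpolation=cv2.INTER_CUBIC))
cv2.imwrite(f"pics/m{t}.png",np.hstack(o))
E
python3 mont.py 5
```

```text
time_s: 6.8
ee_pos: [0.4506, 0.1924, 0.0924]
ee_rot: [-3.141, -0.002, -2.827]
contact_force: [0.2, 0.3, 0.3]
gripper_width: 0.0
time_s: 7.42
ee_pos: [0.4516, 0.1932, 0.0357]
ee_rot: [3.142, 0.001, -2.826]
contact_force: [0.7, 0.2, -0.8]
gripper_width: 0.002
```

View pics/m5.png

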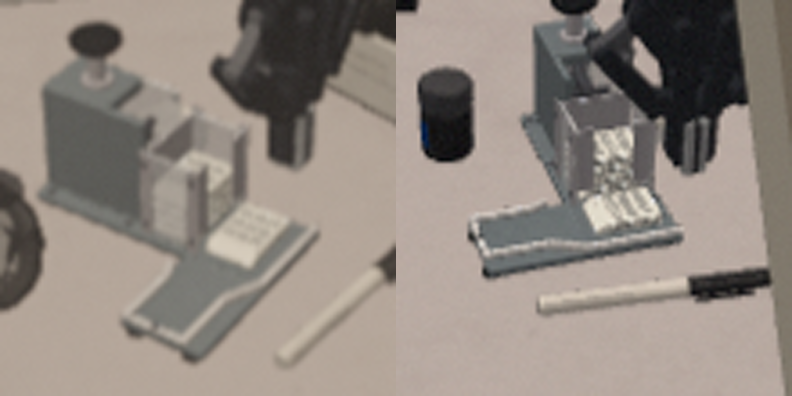

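View pics/wrist5.png

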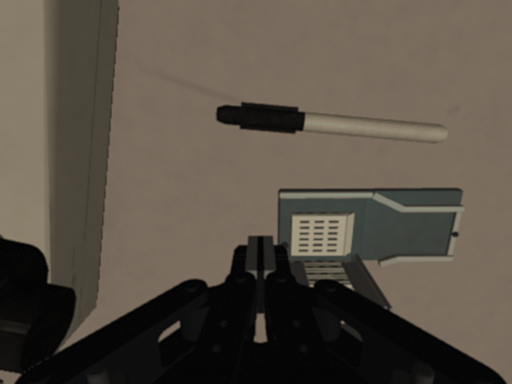

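```bash
python3 -m pendant '[[0,0,-1,0,0,0,0],[0,0,-1,0,0,0,0],[0,0,-0.45,0,0,0,0],[0,0,0,0,0,0,0],[0,0,0,0,0,0,0]]'; python3 look.py 6 wrist side scene; python3 mont.py 6
```

```text
time_s: 8.2
ee_pos: [0.4512, 0.193, 0.0107]
ee_rot: [-3.142, -0.0, -2.826]
contact_force: [0.3, 0.9, -0.5]
gripper_width: -0.001
```

View pics/m6.png

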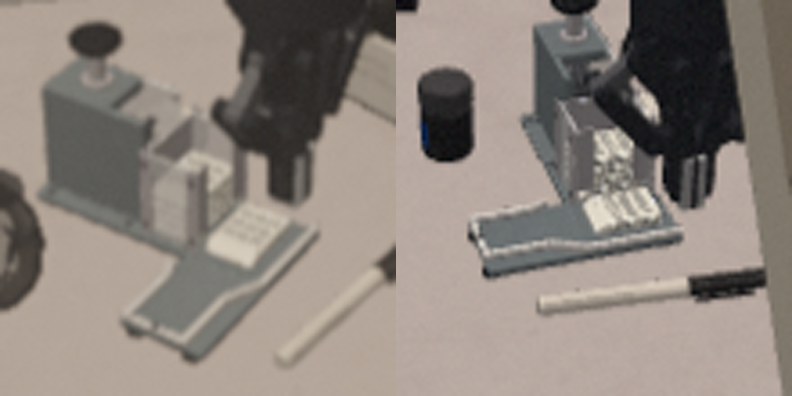

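View pics/wrist6.png

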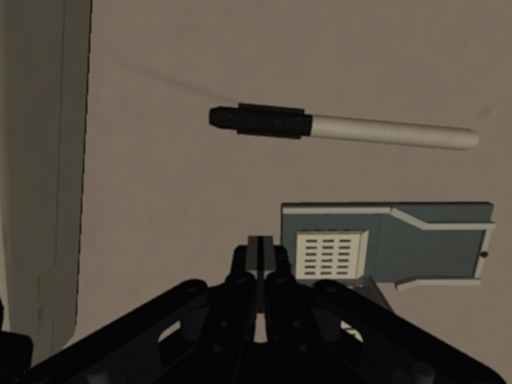

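```bash
python3 - <<'E'
from h import *
th=np.radians(18);R=np.array([[np.cos(th),-np.sin(th)],[np.sin(th),np.cos(th)]]);t=np.array([.471,.2415])
for n in("side6","scene6"):
    s=load(n);v,u=np.mgrid[0:384,0:512]; d=s['d'];T=s['cam_to_world']
    q=np.stack([(u-s['cx'])/s['fx']*d,(v-s['cy'])/s['fy']*d,d],-1)@T[:3,:3].T+T[:3,3]
    dark=(s['p'].max(2)<60)&(d>0)
    p=q[dark];xy=(p[:,:2]-t)@R
    for h in np.arange(.01,.1,.01):
        k=(abs(p[:,2]-h-.005)<.005)&(abs(xy[:,1]+.04)<.07)&(xy[:,0]<.02)&(xy[:,0]>-.07)
        if k.sum()>5: print(n,round(h,2),k.sum(),(1000*np.percentile(xy[k],[1,99],axis=0)).round())
E
```

```text
side6 0.02 26 [[-48. -52.]
 [-30. -26.]]
side6 0.03 41 [[-46. -51.]
 [-29. -26.]]
side6 0.04 29 [[-46. -51.]
 [-29. -26.]]
side6 0.05 60 [[-49. -66.]
 [-36. -11.]]
side6 0.06 144 [[-48. -71.]
 [-26.  -4.]]
side6 0.07 101 [[-52. -70.]
 [-25.   3.]]
side6 0.08 104 [[-53. -55.]
 [-37.  12.]]
side6 0.09 133 [[-53. -56.]
 [-32.  21.]]
scene6 0.02 15 [[-41. -28.]
 [-30. -24.]]
scene6 0.03 29 [[-42. -29.]
 [-31. -23.]]
scene6 0.04 10 [[-42. -27.]
 [-31. -24.]]
scene6 0.05 23 [[-47. -46.]
 [-26.  -7.]]
scene6 0.06 81 [[-48. -69.]
 [-27.  -1.]]
scene6 0.07 97 [[-52. -74.]
 [-29.  10.]]
scene6 0.08 111 [[-52. -82.]
 [-31.  18.]]
scene6 0.09 137 [[-52. -95.]
 [-28.  24.]]
```

```bash
python3 -m pendant '[[-0.28,-0.09,0,0,0,0,0],[-0.12,0.38,0,0,0,0,0],[-0.15,0.48,0,0,0,0,0],[-0.19,0.57,0,0,0,0,0],[-0.19,0.57,0,0,0,0,0]]'; python3 look.py 7 wrist side scene; python3 mont.py 7
```

```text
time_s: 8.98
ee_pos: [0.4417, 0.2126, 0.0107]
ee_rot: [3.142, 0.0, -2.826]
contact_force: [-0.0, -0.4, -1.2]
gripper_width: 0.002
```

View pics/m7.png

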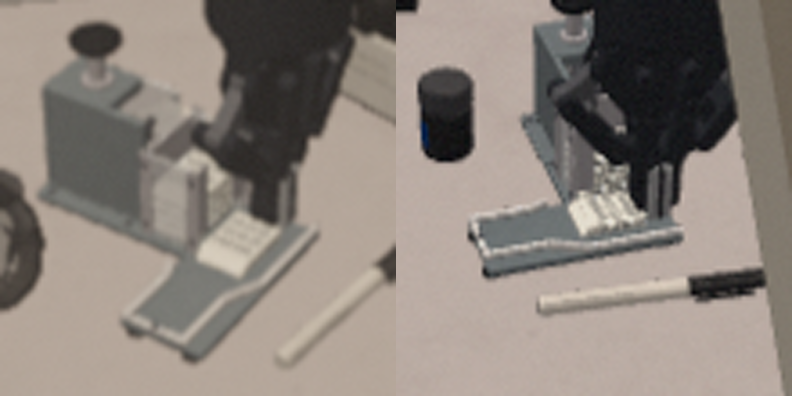

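View pics/wrist7.png

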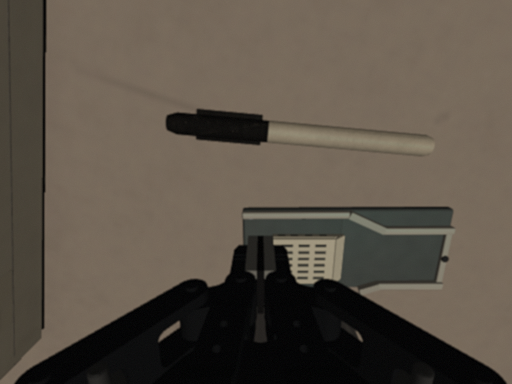

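```bash
python3 -m pendant '[[-0.15,0.48,0,0,0,0,0],[-0.19,0.57,0,0,0,0,0],[-0.19,0.57,0,0,0,0,0],[-0.19,0.57,0,0,0,0,0],[-0.12,0.38,0,0,0,0,0]]'; python3 look.py 8 wrist side scene; python3 mont.py 8
```

```text
time_s: 9.75
ee_pos: [0.4332, 0.2382, 0.0107]
ee_rot: [-3.142, -0.0, -2.826]
contact_force: [0.3, -0.7, -0.7]
gripper_width: 0.001
```

View pics/m8.png

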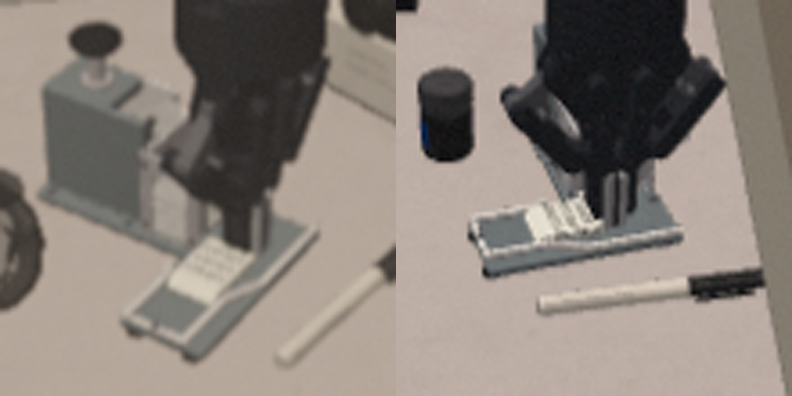

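View pics/wrist8.png

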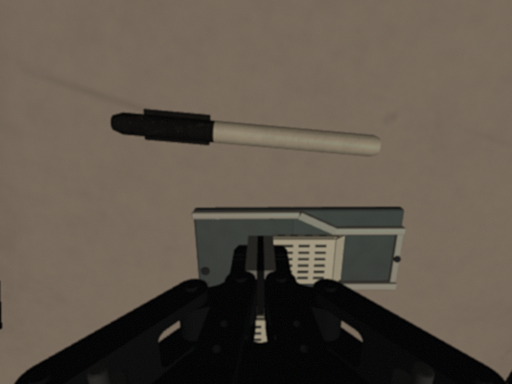

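```bash
python3 -m pendant '[[-0.15,0.48,0,0,0,0,0],[-0.15,0.48,0,0,0,0,0],[-0.15,0.48,0,0,0,0,0],[-0.15,0.48,0,0,0,0,0],[-0.06,0.19,0,0,0,0,0]]'; python3 look.py 9 wrist side scene; python3 mont.py 9
```

```text
time_s: 10.52
ee_pos: [0.4267, 0.2592, 0.0107]
ee_rot: [3.142, 0.0, -2.826]
contact_force: [-0.4, 0.9, -0.3]
gripper_width: 0.003
```

View pics/m9.png

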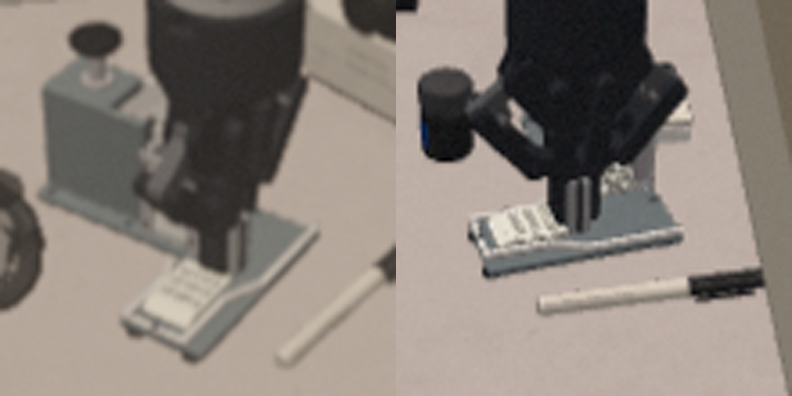

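View pics/wrist9.png

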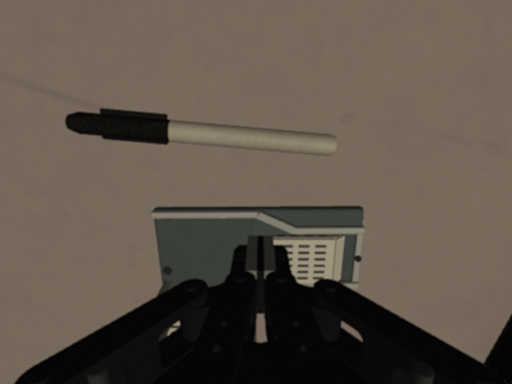

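```bash
python3 -m pendant '[[-0.03,0.095,0,0,0,0,0],[-0.03,0.095,0,0,0,0,0],[-0.03,0.095,0,0,0,0,0],[-0.03,0.095,0,0,0,0,0],[0,0,0,0,0,0,0]]'; python3 -m pendant '[[-0.03,0.095,0,0,0,0,0],[0,0,0,0,0,0,0],[0,0,0,0,0,0,0],[0,0,0,0,0,0,0],[0,0,0,0,0,0,0]]';python3 look.py 10 wrist; python3 -c "
import cv2;i=cv2.imread('pics/wrist10.png')[190:310,190:390];cv2.imwrite('pics/w10.png',cv2.resize(i,None,fx=4,fy=4,interpolation=2))"
```

```text
time_s: 11.3
ee_pos: [0.4256, 0.2627, 0.0107]
ee_rot: [-3.142, 0.0, -2.826]
contact_force: [-0.6, -0.1, 0.2]
gripper_width: -0.001
time_s: 11.92
ee_pos: [0.4253, 0.2636, 0.0107]
ee_rot: [-3.142, 0.0, -2.826]
contact_force: [-1.8, -0.1, 0.8]
gripper_width: 0.0
```

View pics/w10.png

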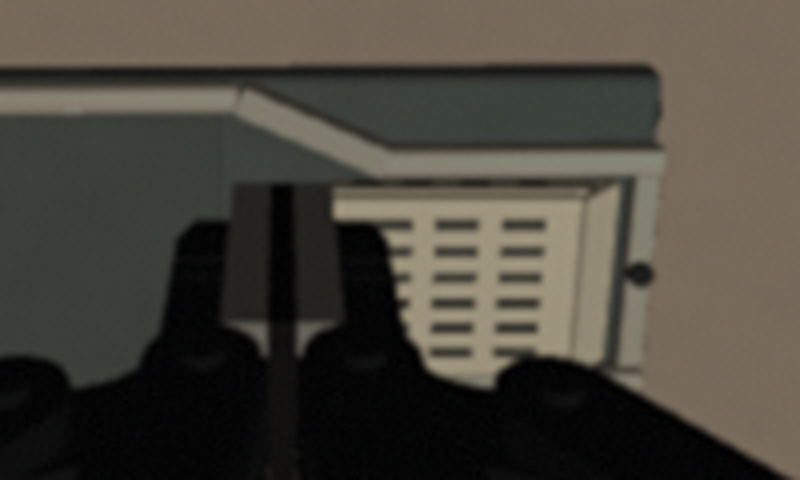

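About 1–2 mm of gap to the stop remains. I'll creep until I feel contact.

```bash
python3 -m pendant '[[-0.015,0.05,0,0,0,0,0],[0,0,0,0,0,0,0],[-0.015,0.05,0,0,0,0,0],[0,0,0,0,0,0,0],[0,0,0,0,0,0,0]]'; python3 -m pendant '[[-0.015,0.05,0,0,0,0,0],[0,0,0,0,0,0,0],[0,0,0,0,0,0,0],[0,0,0,0,0,0,0],[0,0,0,0,0,0,0]]';python3 look.py 11 wrist; python3 -c "
import cv2;i=cv2.imread('pics/wrist11.png')[190:310,190:390];cv2.imwrite('pics/w11.png',cv2.resize(i,None,fx=4,fy=4,interpolation=2))"
```

```text
time_s: 12.6
ee_pos: [0.425, 0.2646, 0.0107]
ee_rot: [-3.142, -0.0, -2.826]
contact_force: [0.1, -0.2, 0.6]
gripper_width: -0.001
time_s: 13.22
ee_pos: [0.4249, 0.2651, 0.0108]
ee_rot: [-3.142, 0.0, -2.826]
contact_force: [-0.8, -0.6, -0.1]
gripper_width: -0.003
```

View pics/w11.png

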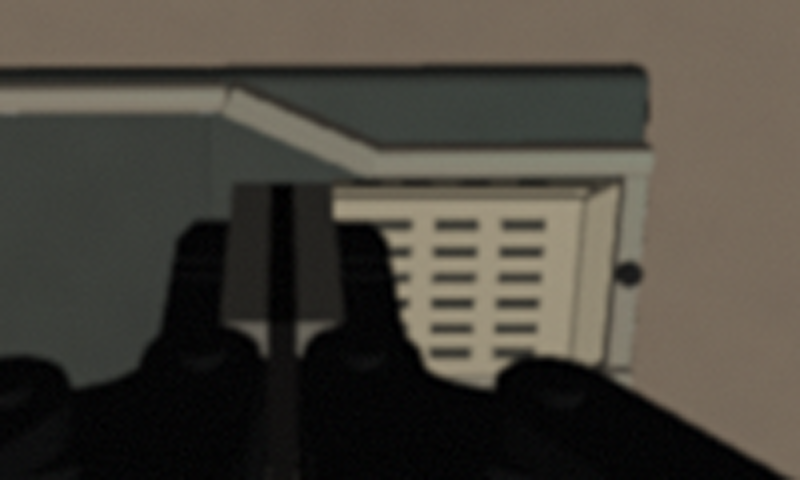

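Almost closed. I'll take a few more small steps.

```bash
for i in 1; do python3 -m pendant '[[-0.015,0.04,0,0,0,0,0],[0,0,0,0,0,0,0],[0,0,0,0,0,0,0],[0,0,0,0,0,0,0],[0,0,0,0,0,0,0]]'; done; python3 -m pendant '[[-0.015,0.04,0,0,0,0,0],[0,0,0,0,0,0,0],[0,0,0,0,0,0,0],[0,0,0,0,0,0,0],[0,0,0,0,0,0,0]]';python3 look.py 12 wrist; python3 -c "
import cv2;i=cv2.imread('pics/wrist12.png')[190:310,190:390];cv2.imwrite('pics/w12.png',cv2.resize(i,None,fx=4,fy=4,interpolation=2))"
```

```text
time_s: 13.9
ee_pos: [0.4247, 0.2655, 0.0107]
ee_rot: [-3.142, -0.0, -2.826]
contact_force: [-0.8, -0.8, 0.9]
gripper_width: -0.005
time_s: 14.52
ee_pos: [0.4246, 0.2657, 0.0107]
ee_rot: [-3.141, -0.0, -2.826]
contact_force: [2.5, -5.1, 0.2]
gripper_width: -0.001
```

View pics/w12.png

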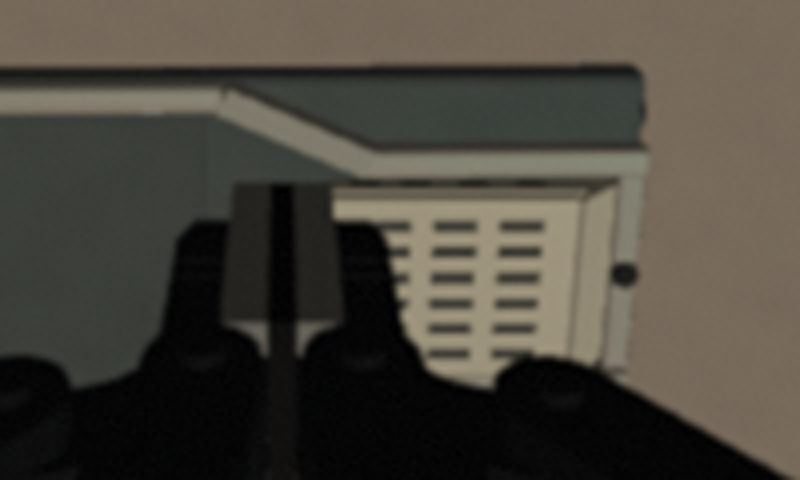

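The 5.7 N reaction along -y means the cassette is home against the stop. I'll back off along -y and then lift.

```bash
python3 -m pendant '[[0.09,-0.29,0,0,0,0,0],[0.15,-0.48,0,0,0,0,0],[0.15,-0.48,0,0,0,0,0],[0,0,1.5,0,0,0,0],[0,0,4,0,0,0,0]]'; python3 -m pendant '[[0,0,5,0,0,0,0],[0,0,6,0,0,0,0],[-2,0,5,0,0,0,0],[0,0,0,0,0,0,0],[0,0,0,0,0,0,0]]';python3 look.py 13 wrist scene side;python3 mont.py 13; python3 -c "
import cv2;i=cv2.imread('pics/wrist13.png')[100:260,170:370];cv2.imwrite('pics/w13.png',cv2.resize(i,None,fx=3.7,fy=3.7,interpolation=2))"
```

```text
time_s: 15.2
ee_pos: [0.4274, 0.2527, 0.0658]
ee_rot: [-3.141, -0.003, -2.826]
contact_force: [1.2, 1.0, 1.1]
gripper_width: 0.001
time_s: 15.82
ee_pos: [0.4083, 0.2533, 0.226]
ee_rot: [3.141, 0.001, -2.826]
contact_force: [0.5, -0.0, -0.2]
gripper_width: -0.005
```

View pics/m13.png

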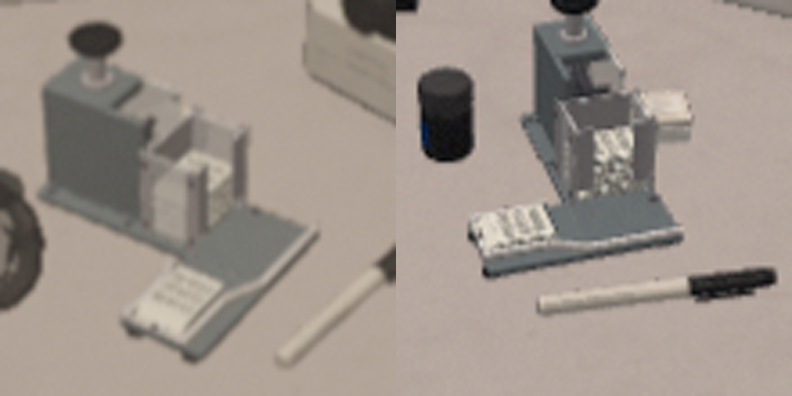

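View pics/w13.png

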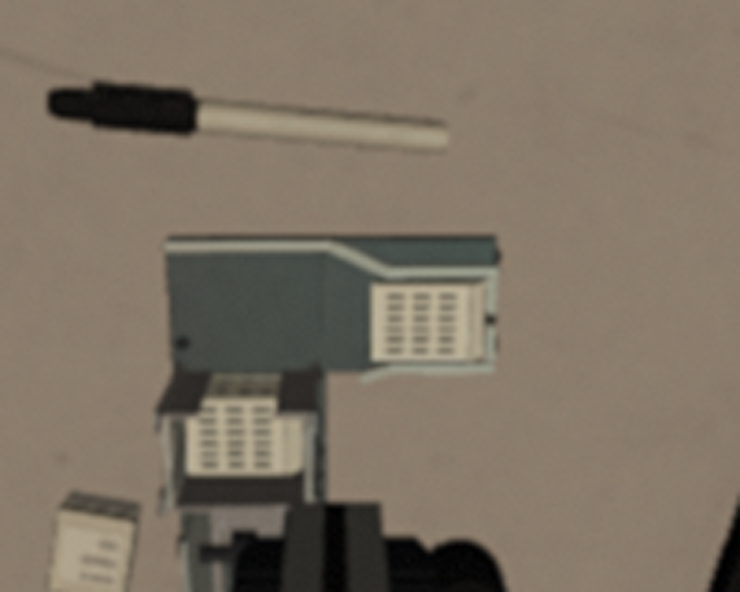

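The cassette sits square between the rails and against the end stop. The magazine stack is at its foot, the plunger is up, and the bystanders haven't moved. I'll hand the job in.

```bash
python3 -c "
from cell import *
print(finish_job())"
```

```text
the job is handed in; nothing more can be done
None
```

I pressed the plunger once to its stop and let it spring back, then pushed the ejected cassette along the apron into the labelling nest. The job is handed in; the system reports no verdict.

- **Press:** the force rose to about 21 N at tool height 0.083 m, which matches the plunger's fully-down position. In the pictures after release, the plunger was up, one cassette was on the apron and the stack had dropped.
- **Push:** I used the shut fingertips at a height of about 11 mm until the end stop pushed back with about 5.7 N. Then I backed off and lifted the arm clear.
- **Last pictures:** the cassette lies flat and square between the rails, against the end stop. The plunger is up, the next cassette is at the foot of the magazine, and the marker, canister and glass box look undisturbed.

I judged the final pose by eye and by the contact force, and did not measure it to the millimetre. No check failed. The dispenser pose agreed across the views to about 2–3 mm.

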